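Put the double lid on its button tin and lift off only the cover

TASK

Pick up the double lid - the pin dish with its knobbed cover sitting on it - together by the dish's eight-sided rim, keep it level, and set it gently, fully home in the mouth of the one open tin that it fits. Let go of the rim, then take the cover by its knob and lift the cover alone about 10 cm straight up, leaving the pin dish seated and undisturbed; finish while still holding the cover in the air. Leave the tins and everything else on the mat where they are.

Things in the scene. Friction and masses are not known exactly. Their poses are not given: they have to be found in the camera images.
- pin_dish: Inner lid, bare aluminium, about 110 g, standing loose on its round plug (48 mm diameter, 12 mm deep, lowest 3 mm chamfered to 43 mm) with the cover on it. Origin: centre of the plug's underside, z up. Above the rim a round wall (48 mm outside, 5 mm high) holds pins, hidden by the cover. Fully home, its rim rests on the tin's edge and its origin is 48 mm above the tin's origin.
- rim (a point): Centre of the dish's flat eight-sided grip rim, halfway up it, 15.5 mm above the dish's origin. The rim is 62 mm across flats, 67 mm across corners, 7 mm thick. Its x and y axes are the dish's and point square at flats; every 45 degrees is another pair of flats. The rim sticks out 3 mm beyond the cover and 2 mm beyond the tin it fits.
- cover: Outer lid: aluminium cap with a wooden knob, about 60 g, resting unfastened on the dish's rim (lifted by its knob it leaves the dish behind). Origin: centre of the skirt's lower edge, z up; 19 mm above the dish's origin when on it. Skirt 56 mm outside, 52 mm inside, 2 mm play all round the dish's wall. The cap's flat top is 14 mm above the origin.
- knob (a point): Middle of the cover's knob, on the cover's axis, 30 mm above the cover's origin. Round grip 20 mm diameter from 7 mm below to 7 mm above this point, a narrower neck below it; the knob's top is 10 mm above this point, the cap's flat top 16 mm below it.
- tin_middle: Open round aluminium tin, loose, about 350 g with buttons in the bottom; mouth 52 mm, outside 58 mm, wall 3 mm, 60 mm high. Origin: centre of its underside, z up. The one that the lid's 48 mm plug fits (2 mm play all round).
- tin_narrow: Open round aluminium tin of the same set, loose, about 280 g; mouth 40 mm, outside 46 mm, 60 mm high: too narrow for the plug. Origin: centre of its underside. The three tins' places are swapped about.
- tin_wide: Open round aluminium tin of the same set, loose, about 420 g; mouth 66 mm, outside 72 mm, 60 mm high: too wide, the rim does not rest on its edge. Origin: centre of its underside.
- spool_a: Bystander: upright thread spool, 26 mm diameter, 42 mm high; origin under its centre.
- spool_b: Bystander: a second such spool.
- rotary_cutter: Bystander: rotary cutter lying along its x, about 165 mm long, 45 mm high at the blade (+x end); origin under its middle.
- pen: Bystander: pen lying along its x, 140 mm long, 10 mm thick; origin under its middle.
- tape_roll: Bystander: roll of tape lying flat, 68 mm diameter, 19 mm high; origin under its centre.
- ruler: Bystander: clear ruler lying flat along its y, 300 x 65 x 3.5 mm; origin under its centre. (All of these stand on a grey cutting mat 3 mm thick, 460 mm along x by 620 mm along y, whose top is at z = 0.003.)
There are look-alikes about, which are no part of the job. What is shaped like the tin_narrow but purple is not meant. What is shaped like the tin_wide but yellow is not meant.

How it is judged:
By the outcome, as a careful person would: the job done as asked, in the order asked, and still so for the second after the job is handed in, while the arm keeps its last pose, push and grip.
It also fails if it takes over 48 s, if anything falls off the work surface, if the arm or the gripper's body presses on something with over 40 N, if the wrist force passes 120 N, or if a joint passes its speed limit or range.

ROBOT

A 6-joint arm with a two-finger parallel gripper is mounted at the origin on the work surface. World frame = base frame: x ahead of the robot, y to its left, z up, the work surface at z = 0. Lengths are in m, angles in rad, forces in N, time in s.
With the tool pointing down it reaches from about 0.3 to 0.875 m from the base axis. Payload 6.4 kg.
Tool frame: the origin (TCP) lies at the centre of the arm's flange, where the gripper is bolted on; the fingertips stand 173 mm ahead of it and the grasp point (between the pads) lies 155 mm ahead of it (ctrl.pinch_z is the distance from the TCP to the grasp point, in m); z points along the fingers, y is the direction in which the jaws open and shut (so a half turn about z gives the same grasp; the last joint's range is limited). The gripper opens to 85 mm and grips with 20 to 120 N. Pads are 22 mm wide; open, the fingers measure 114 mm over their backs; the gripper's body (76 mm by 85 mm) begins 54 mm behind the grasp point. The pads swing forward as they close: fully open they stand 13 mm farther back than shut.
Start: joints at [-1.528, 0.181, 1.607, -0, 1.354, -0.206], TCP at [0.142, -0.557, 0.405] pointing down, gripper open.
Joint ranges: [-2.99, 2.99], [-0.89, 2.07], [0.3, 2.58], [-1.14, 4.28], [0, 2.63], [-3.12, 3.12]. Speed limits (rad/s): [2.57, 2.57, 3.01, 3.14, 3.14, 3.14].

INTERFACE

Orientations are given as a unit quaternion [w, x, y, z].
In Python, from bench import ctrl gives the robot as it stands.
- The arm moves only by the tool drive_tool, never from a script. Its argument "commands" is a list that holds one entry, the list of rows, each a list of 7 numbers: the shift along the tool's x, y, z in units of 50 mm (1.0 is 50 mm), then the turn, a rotation vector about the tool's x, y, z in units of 8 degrees (1.0 is 8 degrees), then the closure in counts, from 0 (fully open) to 255 (shut). A call has 1 to 10 rows; each row shifts and turns the commanded pose from where the row before left it, along the tool's axes as they then stand; what a row does not reach is not made up. A row lasts 1/10 s, in which the tool goes at most 50 mm and 8.59 degrees, less where a joint would pass 70% of its speed; a pose out of reach is approached as far as the arm can. A call is refused whole if a number of a shift passes 1 or a number of a turn 1, either way. A call with a gripper value outside its range is refused whole. The fingers move at their own pace and stop on an object; the grip force is fixed at half the most. Time passes only in rows, so rows that do not move let the fingers close. It gives the time, the measured TCP pose, the force and the opening at its end, in the units of the state.
- ctrl.get_obs(): the state, without advancing time (a new reading comes with each control period).
- ctrl.camera(name): name is "scene" or "top"; returns a dict with "pixels" (400x640x3 uint8, red, green, blue), "depth" (400x640 float32, m along the optical axis (not along the pixel's ray), 0 where there is no reading), "intrinsics" (3x3 intrinsics, pixels), "R" (3x3) and "t" (3): a world point X has camera coordinates R X + t. Camera axes: x right, y down, z forward; pixel columns grow to the right and rows downward; lengths in m; the calibration is good to about 2 mm. A picture is of the moment at which its call begins.
- ctrl.hand_in(): hands the job in, once; it reports no verdict.
The state is a dict: "time_s": time; "q": joint angles; "dq": joint speeds; "joint_efforts": joint torques, N m; "eef_pos": TCP position; "eef_rot": TCP orientation; "wrist_force": force on the tool from outside, world axes, zero at the start; "torque": the same for the moment, N m; "opening": opening from 0.0 (shut) to 1.0 (fully open).
Only numpy, scipy, OpenCV 4.12 (cv2) and the standard library are available. Lean on these libraries where they do the work, as an engineer would, in place of code of your own. Each camera call takes 0.05 s, during which the arm holds its last target. There are 200 camera calls.

## Working session

There is one attempt and no reset: what is moved stays moved. The work goes in short steps, Python scripts to look and compute and a tool call to move; the robot and the scene stay as the last step left them, time stands still between calls to the robot, and variables do not carry over. Pictures are saved under pics/ and viewed, about 8 in all and at most 12, crops included, and the job is handed in when it is done.

Besides the shell and the picture viewer there is one more tool, called after "Request:" by a JSON object that holds its "fn" and its "kwargs", one argument or row to a line. drive_tool: Moves the arm, as the interface text tells. Its arguments: {"type":"object","properties":{"commands":{"type":"array","items":{"type":"array","items":{"type":"array","items":{"type":"number"}}}}},"required":["commands"]}

```bash
mkdir -p pics; cat > h.py <<'E'
import numpy as np, cv2
from bench import ctrl
def shot(name,tag):
    c=ctrl.camera(name); cv2.imwrite(f'pics/{tag}.png',c['pixels'][:,:,::-1]); np.savez(f'pics/{tag}.npz',**c); return c
def load(tag): return dict(np.load(f'pics/{tag}.npz'))
def ray(c,u,v,z):
    R,t,K=c['R'],c['t'],c['intrinsics']; o=-R.T@t
    d=R.T@np.linalg.solve(K,np.array([u,v,1.])); return o+d*(z-o[2])/d[2]
def cloud(c):
    R,t,K=c['R'],c['t'],c['intrinsics']; v,u=np.mgrid[:400,:640]; d=c['depth']
    p=np.stack([(u-K[0,2])/K[0,0]*d,(v-K[1,2])/K[1,1]*d,d],-1); w=(p-t)@R; w[d==0]=np.nan; return w
E
python3 - <<'E'
from h import *
for n in('scene','top'):
    c=shot(n,n+'0'); print(n,c['intrinsics'].round(1).tolist(),(-c['R'].T@c['t']).round(3),c['R'].round(2).tolist())
o=ctrl.get_obs(); print({k:np.round(v,3).tolist() for k,v in o.items()}, ctrl.pinch_z)
E
```

```text
scene [[379.2, 0.0, 318.4], [0.0, 379.2, 199.2], [0.0, 0.0, 1.0]] [1.01  0.109 0.81 ] [[-0.34, 0.94, 0.02], [0.79, 0.29, -0.53], [-0.51, -0.17, -0.84]]
top [[408.6, 0.0, 313.3], [0.0, 408.6, 202.1], [0.0, 0.0, 1.0]] [ 0.351 -0.057  0.941] [[0.02, -1.0, -0.0], [-0.98, -0.02, -0.2], [0.2, 0.01, -0.98]]
{'time_s': 0.1, 'q': [-1.528, 0.182, 1.608, 0.0, 1.354, -0.206], 'dq': [0.0, -0.002, -0.002, -0.001, 0.001, -0.0], 'joint_efforts': [0.0, -44.588, -35.224, -0.0, 0.004, -0.0], 'eef_pos': [0.142, -0.557, 0.404], 'eef_rot': [-0.001, 0.992, 0.124, 0.0], 'wrist_force': [-0.135, 0.656, -0.126], 'torque': [0.006, 0.011, 0.001], 'opening': 1.001} 0.1547
```

View pics/top0.png

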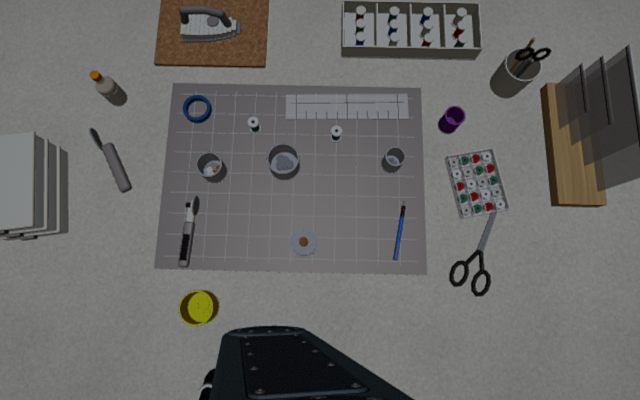

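View pics/scene0.png

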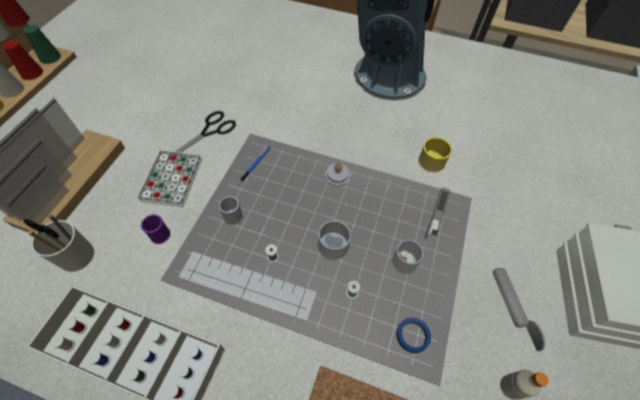

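The top view shows the lid at about (303,242). The tins are at (211,166), with buttons (middle-sized), (284,161), wide, and (395,159), narrow. Next I'll measure the positions and the octagon's orientation.

```bash
cat > m.py <<'E'
from h import *
for tag,pts in (('top0',dict(lid=(303,242),mid=(211,166),wide=(284,161),nar=(395,159))),('scene0',dict(lid=(338,174),mid=(407,255),wide=(334,239),nar=(230,209)))):
    c=load(tag); w=cloud(c); 
    for n,(u,v) in pts.items():
        s=w[v-25:v+26,u-25:u+26].reshape(-1,3)
        lo,hi=(0.017,0.024) if n=='lid' else (0.055,0.07)
        m=(s[:,2]>lo)&(s[:,2]<hi); q=s[m][:,:2].astype(np.float32)
        zs=np.nanpercentile(s[:,2],[1,50,99])
        if len(q)>5:
            (cx,cy),r=cv2.minEnclosingCircle(q); print(tag,n,'n',len(q),'c',round(cx,4),round(cy,4),'r',round(r,4),'z',zs.round(4))
        else: print(tag,n,len(q),zs)
    u,v=pts['lid']; cv2.imwrite(f'pics/crop_{tag}.png',cv2.resize(c['pixels'][v-30:v+31,u-40:u+41,::-1],None,fx=9,fy=9,interpolation=cv2.INTER_CUBIC))
a=cv2.imread('pics/crop_top0.png');b=cv2.imread('pics/crop_scene0.png');cv2.imwrite('pics/crops.png',cv2.resize(np.vstack([a,b]),None,fx=.54,fy=.54))
E
python3 m.py
```

```text
top0 lid n 129 c 0.4484 -0.031 r 0.0332 z [-0.0018  0.0024  0.0606]
top0 mid n 163 c 0.6166 0.1862 r 0.0302 z [-0.0019  0.0025  0.0629]
top0 wide n 203 c 0.6337 0.021 r 0.0371 z [-0.0021  0.0031  0.0631]
top0 nar n 126 c 0.6443 -0.2323 r 0.0239 z [-0.0017  0.0022  0.0625]
scene0 lid n 91 c 0.4499 -0.0254 r 0.0328 z [-0.0019  0.0033  0.0611]
scene0 mid n 204 c 0.6178 0.1912 r 0.0301 z [0.0007 0.0047 0.0648]
scene0 wide n 238 c 0.6343 0.0251 r 0.0371 z [0.0004 0.0049 0.0644]
scene0 nar n 140 c 0.6446 -0.2278 r 0.0246 z [-0.0018  0.0031  0.0633]
```

View pics/crops.png

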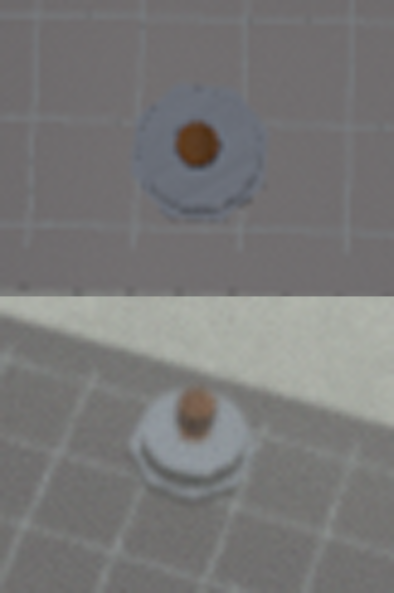

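```bash
cat > oct.py <<'E'
from h import *
for tag,(u,v),c0 in (('top0',(303,242),(.4484,-.031)),('scene0',(338,174),(.4499,-.0254))):
    c=load(tag); im=c['pixels'][v-30:v+31,u-30:u+31].astype(float)
    f=8; b=cv2.resize(im,None,fx=f,fy=f,interpolation=cv2.INTER_CUBIC)
    d=(b[...,2]-b[...,0])*1.0   # bluish aluminium against the mat
    br=b.sum(2)/3
    print(tag,'lid',im[22,30],'rim-ish/mat', np.median(im.reshape(-1,3),0))
    s=np.clip(d*6+60,0,255).astype(np.uint8)
    t,mk=cv2.threshold(s,0,255,cv2.THRESH_OTSU); print('thr',(t-60)/6)
    mk=cv2.morphologyEx(mk,cv2.MORPH_CLOSE,np.ones((31,31)))
    cs,_=cv2.findContours(mk,cv2.RETR_EXTERNAL,cv2.CHAIN_APPROX_NONE); k=max(cs,key=cv2.contourArea)[:,0]
    P=np.array([ray(c,(x+.5)/f-.5+u-30,(y+.5)/f-.5+v-30,.0205)[:2] for x,y in k])
    cam=-c['R'].T@c['t']; 
    (cx,cy),r=cv2.minEnclosingCircle(P.astype(np.float32)); print('c',round(cx,4),round(cy,4),round(r,4))
    a=np.degrees(np.arctan2(P[:,1]-cy,P[:,0]-cx)); rr=np.hypot(P[:,0]-cx,P[:,1]-cy)*1e3
    print('camdir',np.degrees(np.arctan2(cam[1]-cy,cam[0]-cx)).round())
    print([(int(A),round(float(rr[(np.abs((a-A+180)%360-180)<5)].mean()),1)) for A in range(-180,180,10)])
    ap=cv2.approxPolyDP(P.astype(np.float32),.0012,True)[:,0]; print((np.degrees(np.arctan2(ap[:,1]-cy,ap[:,0]-cx))).round())
E
python3 oct.py
```

```text
top0 lid [107. 111. 122.] rim-ish/mat [112. 110. 111.]
thr 5.833333333333333
c 0.4475 -0.0306 0.0346
camdir -165.0
[(-180, 29.9), (-170, 30.9), (-160, 32.5), (-150, 32.4), (-140, 29.7), (-130, 30.6), (-120, 31.9), (-110, 31.8), (-100, 30.9), (-90, 30.8), (-80, 31.5), (-70, 33.0), (-60, 32.5), (-50, 31.8), (-40, 32.5), (-30, 33.9), (-20, 33.7), (-10, 32.5), (0, 32.1), (10, 33.0), (20, 34.2), (30, 32.8), (40, 31.7), (50, 32.7), (60, 34.2), (70, 32.9), (80, 31.3), (90, 31.6), (100, 32.2), (110, 32.4), (120, 31.5), (130, 30.5), (140, 30.4), (150, 31.9), (160, 31.2), (170, 29.9)]
[  21.   61.  107.  153. -152. -148. -115.  -76.  -65.  -35.  -25.]
scene0 lid [122.  97.  80.] rim-ish/mat [119. 119. 118.]
thr 3.0
c 0.4444 -0.0287 0.037
camdir 14.0
[(-180, nan), (-170, nan), (-160, nan), (-150, 33.4), (-140, 28.4), (-130, 24.3), (-120, 24.8), (-110, 26.0), (-100, 25.7), (-90, 26.4), (-80, 27.0), (-70, 26.4), (-60, 23.9), (-50, 24.9), (-40, 28.9), (-30, 33.3), (-20, 35.3), (-10, 32.2), (0, 33.9), (10, 33.4), (20, 35.9), (30, 35.4), (40, 32.8), (50, 34.7), (60, 33.9), (70, 33.9), (80, 30.9), (90, 30.3), (100, 19.5), (110, 30.8), (120, 27.8), (130, 26.0), (140, 26.4), (150, 27.7), (160, 27.8), (170, 32.7)]
[-147. -137. -119. -103.  -89.  -67.  -24.   21.   35.   67.   76.   87.
  109.  151.  167.  169.  123.  105.  -60.  -86. -148.]oct.py:17: RuntimeWarning: Mean of empty slice.
  print([(int(A),round(float(rr[(np.abs((a-A+180)%360-180)<5)].mean()),1)) for A in range(-180,180,10)])
  ret = ret.dtype.type(ret / rcount)
```

Octagon corners fall near 20° mod 45°, so the flats are near -2.5°. I'll turn the tool yaw from 14.2° to -2.5° and go above the lid.

Request:
{"fn": "drive_tool", "kwargs": {
  "commands": [
    [[0,0,0,0,0,0.7,0],[0,0,0,0,0,0.7,0],[0,0,0,0,0,0.7,0],[0.2,-0.4,0,0,0,0,0],[0.3,-0.55,0,0,0,0,0],[0.3,-0.55,0,0,0,0,0],[0.3,-0.55,0,0,0,0,0],[0.3,-0.55,0,0,0,0,0],[0.3,-0.55,0,0,0,0,0],[0.3,-0.55,0,0,0,0,0]]
  ]
}}

```text
time_s: 1.1
eef_pos: [0.2501, -0.3756, 0.4043]
eef_rot: [-0.0, 1.0, -0.022, -0.0]
wrist_force: [0.4, -0.9, -0.6]
opening: 0.998
```

Request:
{"fn": "drive_tool", "kwargs": {
  "commands": [
    [[0.3,-0.55,0,0,0,0,0],[0.3,-0.55,0,0,0,0,0],[0.3,-0.55,0,0,0,0,0],[0.3,-0.55,0,0,0,0,0],[0.3,-0.55,0,0,0,0,0],[0.3,-0.55,0,0,0,0,0],[0.3,-0.55,0,0,0,0,0],[0.3,-0.55,0,0,0,0,0],[0.3,-0.55,0,0,0,0,0],[0,0,0,0,0,0,0]]
  ]
}}

```text
time_s: 2.1
eef_pos: [0.3964, -0.1331, 0.4044]
eef_rot: [-0.001, 1.0, -0.02, -0.0]
wrist_force: [0.3, -0.5, 0.6]
opening: 1.002
```

```bash
cat >> h.py <<'E'
from scipy.spatial.transform import Rotation as Ro
def st():
    o=ctrl.get_obs(); R=Ro.from_quat(np.roll(o['eef_rot'],-1)).as_matrix()
    print('t',round(o['time_s'],2),'p',np.round(o['eef_pos'],4),'yaw',np.degrees(np.arctan2(R[1,0],R[0,0])).round(2),'zax',R[:,2].round(4),'F',np.round(o['wrist_force'],1),'T',np.round(o['torque'],2),'open',round(float(o['opening']),3),'q',np.round(o['q'],2)); return o,R
def go(target):
    o,R=st(); print('units to target',(R.T@(np.array(target)-o['eef_pos'])/.05).round(3))
E
python3 - <<'E'
from h import *
go([.449,-.028,.4]); shot('scene','s1'); shot('top','t1')
E
```

```text
t 2.1 p [ 0.3964 -0.1331  0.4044] yaw -2.31 zax [ 0.      0.0013 -1.    ] F [ 0.3 -0.5  0.6] T [-0.06  0.03  0.  ] open 1.002 q [-0.61 -0.19  1.98  0.    1.36  1.  ]
units to target [ 0.966 -2.143  0.091]
```

Request:
{"fn": "drive_tool", "kwargs": {
  "commands": [
    [[0.25,-0.54,0,0,0,0,0],[0.25,-0.54,0,0,0,0,0],[0.25,-0.54,0,0,0,0,0],[0.22,-0.53,0,0,0,0,0],[0,0,0.5,0,0,0,0],[0,0,0.7,0,0,0,0],[0,0,0.7,0,0,0,0],[0,0,0.7,0,0,0,0],[0,0,0.4,0,0,0,0],[0,0,0,0,0,0,0]]
  ]
}}

```text
time_s: 3.2
eef_pos: [0.4471, -0.0312, 0.2518]
eef_rot: [-0.001, 1.0, -0.023, -0.003]
wrist_force: [-1.0, 0.1, 0.1]
opening: 1.0
```

```bash
python3 - <<'E'
from h import *
go([.449,-.028,.25]); a=shot('scene','s2')['pixels']; b=shot('top','t2')['pixels']
im=np.hstack([cv2.resize(x,None,fx=4,fy=4,interpolation=cv2.INTER_CUBIC) for x in (a[100:240,268:368],b[150:290,253:353])]); cv2.imwrite('pics/v2.png',im[...,::-1])
E
```

```text
t 3.2 p [ 0.4471 -0.0312  0.2518] yaw -2.65 zax [-0.0065  0.0019 -1.    ] F [-1.   0.1  0.1] T [ 0.02 -0.04  0.03] open 1.0 q [-0.34  0.11  2.04 -0.    1.    1.28]
units to target [ 0.036 -0.065  0.035]
```

View pics/v2.png

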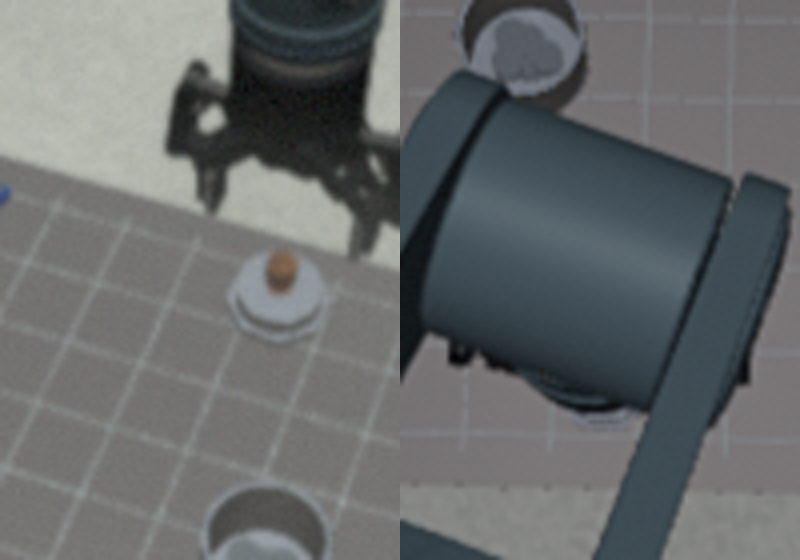

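The scene crop shows the left fingertip at about (321,153), the right at (358,164), and the knob at about (338,167). I'll compare the ray-cast tips with the TCP to get the scene camera's bias.

```bash
python3 - <<'E'
from h import *
o,R=st(); c=load('s2'); w=cloud(c)
tc=o['eef_pos']+R@np.array([0,0,.160]); print('tip mid by kinematics',tc.round(4))
for t in((321,153),(358,164.5)): print('tip',ray(c,*t,.092).round(4), w[int(t[1])-3,int(t[0])-1:int(t[0])+2].round(3).tolist())
print('mid',ray(c,339.5,158.8,.092).round(4))
p=c['pixels'].astype(int); m=((p[...,0]-p[...,2])>20); v,u=np.nonzero(m[150:190,320:360]); u=u+320;v=v+150
print('knob px',u.mean(),v.mean(),'->z.052',ray(c,u.mean(),v.mean(),.052).round(4))
c0=load('top0');p=c0['pixels'].astype(int); m=((p[...,0]-p[...,2])>20); v,u=np.nonzero(m[222:262,283:323]); print('top knob',ray(c0,u.mean()+283,v.mean()+222,.058).round(4))
# fingers as a cloud band
s=w.reshape(-1,3); b=s[(s[:,2]>.095)&(s[:,2]<.115)&(abs(s[:,0]-.447)<.05)&(abs(s[:,1]+.03)<.1)]
print(len(b)); L=b[b[:,1]<-.03];Rr=b[b[:,1]>-.03]
for q in(L,Rr): print(np.percentile(q,[2,50,98],axis=0).round(4).tolist())
E
```

```text
t 3.3 p [ 0.4489 -0.0314  0.255 ] yaw -2.63 zax [-5.e-04  0.e+00 -1.e+00] F [ 0.9 -0.   0.2] T [ 0.03  0.04 -0.04] open 0.999 q [-0.33  0.11  2.03 -0.    1.    1.28]
tip mid by kinematics [ 0.4488 -0.0314  0.095 ]
tip [ 0.4503 -0.0717  0.092 ] [[0.456, -0.073, 0.109], [0.454, -0.071, 0.108], [0.448, -0.07, 0.101]]
tip [0.4525 0.0227 0.092 ] [[0.458, 0.02, 0.111], [0.455, 0.022, 0.109], [0.454, 0.024, 0.108]]
mid [ 0.4516 -0.024   0.092 ]
knob px 337.9811320754717 166.9433962264151 ->z.052 [ 0.4464 -0.0269  0.052 ]
top knob [ 0.4481 -0.0305  0.058 ]
72
[[0.4336, -0.0826, 0.0959], [0.4495, -0.0713, 0.1063], [0.4552, -0.0694, 0.1148]]
[[0.4456, 0.0151, 0.099], [0.457, 0.0216, 0.1079], [0.4597, 0.0287, 0.1144]]
```

Request:
{"fn": "drive_tool", "kwargs": {
  "commands": [
    [[0,0,0.3,0,0,0,0],[0,0,0.3,0,0,0,0],[0,0,0.3,0,0,0,0],[0,0,0.25,0,0,0,0],[0,0,0.2,0,0,0,0],[0,0,0.15,0,0,0,0],[0,0,0.1,0,0,0,0],[0,0,0.05,0,0,0,0],[0,0,0,0,0,0,0],[0,0,0,0,0,0,0]]
  ]
}}

```text
time_s: 4.3
eef_pos: [0.449, -0.0305, 0.1724]
eef_rot: [0.0, 1.0, -0.022, 0.0]
wrist_force: [-0.1, 0.5, -0.2]
opening: 1.0
```

```bash
python3 - <<'E'
from h import *
go([.449,-.0312,.172]); a=shot('scene','s3')['pixels']
cv2.imwrite('pics/v3.png',cv2.resize(a[110:220,278:398],None,fx=5,fy=5,interpolation=cv2.INTER_CUBIC)[...,::-1])
E
```

```text
t 4.3 p [ 0.449  -0.0305  0.1724] yaw -2.54 zax [ 4.e-04 -1.e-04 -1.e+00] F [-0.1  0.5 -0.2] T [-0.04  0.02 -0.03] open 1.0 q [-0.33  0.28  2.05  0.    0.81  1.28]
units to target [0.001 0.015 0.009]
```

View pics/v3.png

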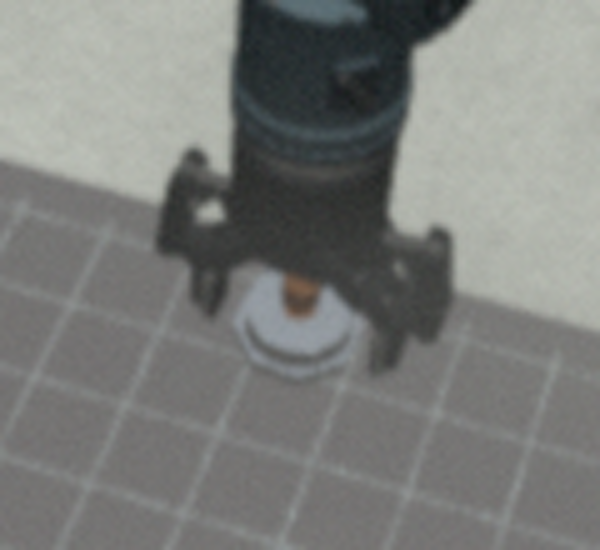

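The fingertips flank the rim at crop (210,312) and (383,372), roughly centred on the lid at (300,340). I'll close gradually.

Request:
{"fn": "drive_tool", "kwargs": {
  "commands": [
    [[0,0,0,0,0,0,25],[0,0,0,0,0,0,40],[0,0,0,0,0,0,50],[0,0,0,0,0,0,58],[0,0,0,0,0,0,64],[0,0,0,0,0,0,70],[0,0,0,0,0,0,76],[0,0,0,0,0,0,90],[0,0,0,0,0,0,120],[0,0,0,0,0,0,160]]
  ]
}}

```text
time_s: 5.35
eef_pos: [0.4489, -0.0304, 0.1728]
eef_rot: [-0.0, 1.0, -0.022, -0.0]
wrist_force: [-3.4, 1.2, 10.2]
opening: 0.709
```

```bash
python3 - <<'E'
from h import *
st()
E
```

```text
t 5.35 p [ 0.4489 -0.0304  0.1728] yaw -2.55 zax [-2.e-04  1.e-04 -1.e+00] F [-3.4  1.2 10.2] T [ 0.22  0.53 -0.09] open 0.709 q [-0.33  0.28  2.05  0.    0.81  1.28]
```

Request:
{"fn": "drive_tool", "kwargs": {
  "commands": [
    [[0,0,0,0,0,0,160],[0,0,-0.04,0,0,0,160],[0,0,-0.06,0,0,0,160],[0,0,-0.1,0,0,0,160],[0,0,-0.2,0,0,0,160],[0,0,-0.2,0,0,0,160],[0,0,-0.2,0,0,0,160],[0,0,-0.2,0,0,0,160],[0,0,0,0,0,0,160],[0,0,0,0,0,0,160]]
  ]
}}

```text
time_s: 6.35
eef_pos: [0.4489, -0.0305, 0.2226]
eef_rot: [0.0, 1.0, -0.022, 0.0]
wrist_force: [0.9, -0.2, -1.4]
opening: 0.705
```

```bash
python3 - <<'E'
from h import *
st(); a=shot('scene','s4')['pixels']
cv2.imwrite('pics/v4.png',cv2.resize(a[110:220,278:398],None,fx=5,fy=5,interpolation=cv2.INTER_CUBIC)[...,::-1])
E
```

```text
t 6.35 p [ 0.4489 -0.0305  0.2226] yaw -2.54 zax [ 9.e-04 -3.e-04 -1.e+00] F [ 0.9 -0.2 -1.4] T [-0.05  0.01  0.  ] open 0.705 q [-0.33  0.17  2.05  0.    0.93  1.28]
```

View pics/v4.png

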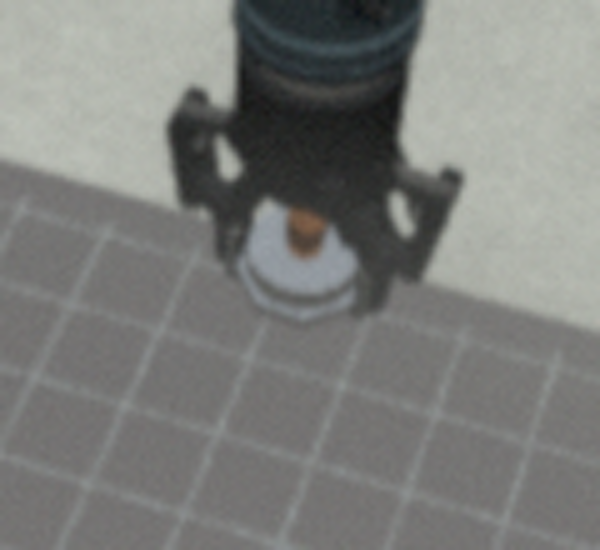

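The lid has been lifted level, with the wrist force showing its weight. I'll carry it above the middle tin.

Request:
{"fn": "drive_tool", "kwargs": {
  "commands": [
    [[0,0,-0.2,0,0,0,160],[0,0,-0.3,0,0,0,160],[0,0,-0.3,0,0,0,160],[0,0,-0.3,0,0,0,160],[0,0,-0.3,0,0,0,160],[0,0,-0.15,0,0,0,160],[0.07,-0.1,0,0,0,0,160],[0.15,-0.21,0,0,0,0,160],[0.2,-0.28,0,0,0,0,160],[0.25,-0.35,0,0,0,0,160]]
  ]
}}

```text
time_s: 7.4
eef_pos: [0.4846, 0.0161, 0.2986]
eef_rot: [-0.0, 1.0, -0.023, -0.001]
wrist_force: [-0.1, -0.3, -2.5]
opening: 0.707
```

Request:
{"fn": "drive_tool", "kwargs": {
  "commands": [
    [[0.25,-0.35,0,0,0,0,160],[0.25,-0.35,0,0,0,0,160],[0.25,-0.35,0,0,0,0,160],[0.25,-0.35,0,0,0,0,160],[0.25,-0.35,0,0,0,0,160],[0.25,-0.35,0,0,0,0,160],[0.25,-0.35,0,0,0,0,160],[0.2,-0.28,0,0,0,0,160],[0.15,-0.21,0,0,0,0,160],[0.1,-0.14,0,0,0,0,160]]
  ]
}}

```text
time_s: 8.4
eef_pos: [0.6013, 0.1654, 0.2984]
eef_rot: [0.0, 1.0, -0.022, -0.001]
wrist_force: [-0.4, 0.4, -1.7]
opening: 0.708
```

```bash
python3 - <<'E'
from h import *
go([.617,.1865,.26])
E
```

```text
t 8.4 p [0.6013 0.1654 0.2984] yaw -2.49 zax [-0.0018  0.     -1.    ] F [-0.4  0.4 -1.7] T [-0.04  0.05 -0.03] open 0.708 q [0.08 0.4  1.56 0.   1.18 1.69]
units to target [ 0.297 -0.435  0.768]
```

Request:
{"fn": "drive_tool", "kwargs": {
  "commands": [
    [[0.1,-0.15,0,0,0,0,160],[0.1,-0.15,0,0,0,0,160],[0.05,-0.08,0,0,0,0,160],[0,0,0.15,0,0,0,160],[0,0,0.2,0,0,0,160],[0,0,0.2,0,0,0,160],[0,0,0.2,0,0,0,160],[0,0,0,0,0,0,160],[0,0,0,0,0,0,160]]
  ]
}}

```text
time_s: 9.3
eef_pos: [0.6142, 0.1823, 0.2616]
eef_rot: [0.0, 1.0, -0.022, -0.001]
wrist_force: [0.1, -0.1, -1.9]
opening: 0.707
```

```bash
python3 - <<'E'
from h import *
go([.617,.1865,.26])
a=shot('scene','s5')['pixels'];b=shot('top','t5')['pixels']
im=np.hstack([cv2.resize(x,None,fx=4,fy=4,interpolation=cv2.INTER_CUBIC) for x in (a[170:310,347:447],b[100:240,161:261])]); cv2.imwrite('pics/v5.png',im[...,::-1])
E
```

```text
t 9.3 p [0.6142 0.1823 0.2616] yaw -2.56 zax [-1.1e-03 -1.0e-04 -1.0e+00] F [ 0.1 -0.1 -1.9] T [ 0.02  0.03 -0.03] open 0.707 q [0.1  0.48 1.53 0.   1.13 1.72]
units to target [ 0.051 -0.087  0.032]
```

View pics/v5.png

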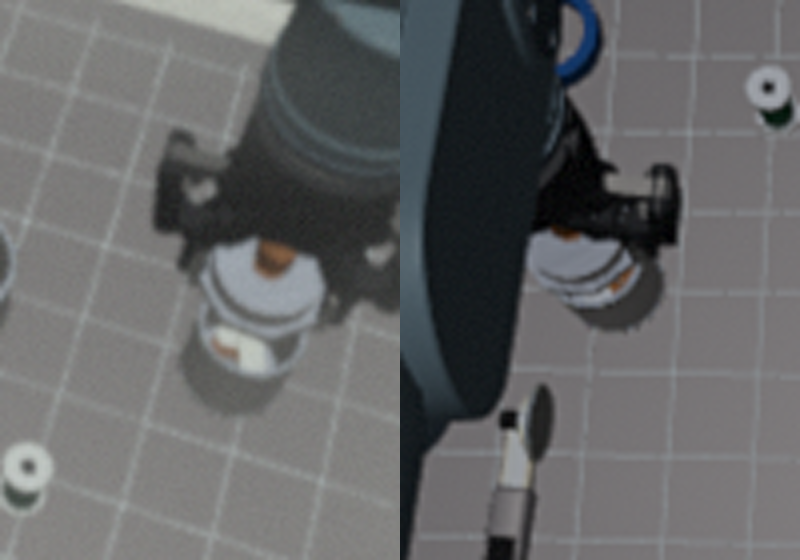

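```bash
python3 - <<'E'
from h import *
o,R=st(); dz=.003+o['eef_pos'][2]-.1728; print('dish z',dz)
c0,c1=load('scene0'),load('s5'); w0,w1=cloud(c0),cloud(c1)
cam=-c0['R'].T@c0['t']; d=cam[:2]-[.617,.188]; d/=np.linalg.norm(d); e=np.array([-d[1],d[0]])
def sup(w,z0,z1,name,off):
    s=w.reshape(-1,3); s=s[(s[:,2]>z0)&(s[:,2]<z1)&(np.hypot(s[:,0]-.617,s[:,1]-.188)<.045)]
    f=s[:,:2]@d; l=s[:,:2]@e; g=np.sort(f)[-12:]; print(name,len(s),'front top',g.round(4)[[-1,-4,-8]],'centre est',(g[-4]-off).round(4),'lat',np.percentile(l,[1,99]).round(4),'mid',((l.min()+l.max())/2).round(4))
sup(w0,.058,.066,'tin',.029)
sup(w1,dz+.014,dz+.021,'rim',.0325)
sup(w1,dz+.030,dz+.037,'covertop',.028)
# colour outline of rim bottom front: pixel rays
print('tcp proj f',o['eef_pos'][:2]@d,'l',o['eef_pos'][:2]@e,'d',d)
E
```

```text
t 9.4 p [0.6147 0.1824 0.2626] yaw -2.55 zax [ 8.e-04  1.e-04 -1.e+00] F [ 0.3  0.5 -2.3] T [-0.02  0.   -0.01] open 0.708 q [0.1  0.47 1.53 0.   1.13 1.72]
dish z 0.09282135172112377
tin 166 front top [0.5966 0.5959 0.5954] centre est 0.5669 lat [0.2809 0.3379] mid 0.3091
rim 156 front top [0.5978 0.5967 0.5963] centre est 0.5642 lat [0.266  0.3451] mid 0.3046
covertop 339 front top [0.5942 0.5922 0.5918] centre est 0.5642 lat [0.2718 0.3385] mid 0.3046
tcp proj f 0.5664667378247753 l 0.3003418981575977 d [ 0.98024811 -0.19777167]
```

Request:
{"fn": "drive_tool", "kwargs": {
  "commands": [
    [[0.03,-0.04,0,0,0,0,160],[0.03,-0.04,0,0,0,0,160],[0,0,0.1,0,0,0,160],[0,0,0.15,0,0,0,160],[0,0,0.15,0,0,0,160],[0,0,0.1,0,0,0,160],[0,0,0,0,0,0,160],[0,0,0,0,0,0,160]]
  ]
}}

```text
time_s: 10.2
eef_pos: [0.6176, 0.1862, 0.2369]
eef_rot: [0.0, 1.0, -0.022, -0.0]
wrist_force: [0.5, -0.3, -2.1]
opening: 0.706
```

```bash
python3 - <<'E'
from h import *
go([.618,.1863,.236])
a=shot('scene','s6')['pixels'];b=shot('top','t6')['pixels']
im=np.hstack([cv2.resize(x,None,fx=6,fy=6,interpolation=cv2.INTER_CUBIC) for x in (a[210:300,375:440],b[130:220,181:246])]); cv2.imwrite('pics/v6.png',im[...,::-1])
E
```

```text
t 10.2 p [0.6176 0.1862 0.2369] yaw -2.55 zax [-5.e-04 -0.e+00 -1.e+00] F [ 0.5 -0.3 -2.1] T [ 0.01 -0.01 -0.01] open 0.706 q [0.11 0.52 1.53 0.   1.09 1.72]
units to target [ 0.009 -0.002  0.018]
```

View pics/v6.png

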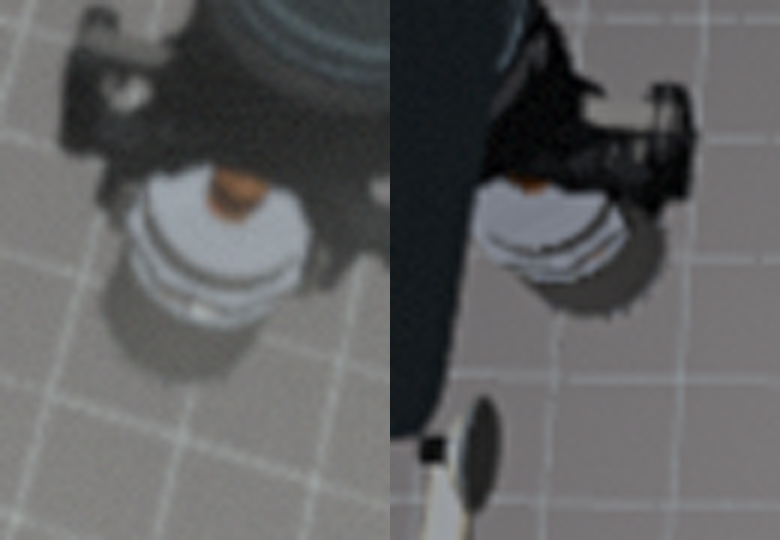

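The rim sits concentrically above the tin's edge in both views. I'll lower it slowly, watching the force.

Request:
{"fn": "drive_tool", "kwargs": {
  "commands": [
    [[0.005,0,0.04,0,0,0,160],[0,0,0.04,0,0,0,160],[0,0,0.04,0,0,0,160],[0,0,0.03,0,0,0,160],[0,0,0,0,0,0,160]]
  ]
}}

```text
time_s: 10.8
eef_pos: [0.6177, 0.1863, 0.2293]
eef_rot: [-0.0, 1.0, -0.022, -0.0]
wrist_force: [0.6, 0.4, -1.3]
opening: 0.71
```

Request:
{"fn": "drive_tool", "kwargs": {
  "commands": [
    [[0,0,0.03,0,0,0,160],[0,0,0.03,0,0,0,160],[0,0,0.03,0,0,0,160],[0,0,0,0,0,0,160],[0,0,0,0,0,0,160]]
  ]
}}

```text
time_s: 11.3
eef_pos: [0.6178, 0.1864, 0.225]
eef_rot: [-0.0, 1.0, -0.022, -0.0]
wrist_force: [0.5, 1.5, -1.9]
opening: 0.705
```

Request:
{"fn": "drive_tool", "kwargs": {
  "commands": [
    [[0,0,0.02,0,0,0,160],[0,0,0.02,0,0,0,160],[0,0,0.02,0,0,0,160],[0,0,0.01,0,0,0,160],[0,0,0,0,0,0,160]]
  ]
}}

```text
time_s: 11.8
eef_pos: [0.6178, 0.1863, 0.2216]
eef_rot: [-0.0, 1.0, -0.022, -0.0]
wrist_force: [-0.1, 0.9, -2.0]
opening: 0.707
```

Request:
{"fn": "drive_tool", "kwargs": {
  "commands": [
    [[0,0,0.01,0,0,0,160],[0,0,0.01,0,0,0,160],[0,0,0,0,0,0,160]]
  ]
}}

```text
time_s: 12.1
eef_pos: [0.6178, 0.1864, 0.221]
eef_rot: [-0.0, 1.0, -0.022, 0.0]
wrist_force: [-1.9, 2.7, 3.0]
opening: 0.71
```

```bash
python3 - <<'E'
from h import *
st()
E
```

```text
t 12.1 p [0.6178 0.1864 0.221 ] yaw -2.54 zax [ 0.e+00  3.e-04 -1.e+00] F [-1.9  2.7  3. ] T [ 0.38  0.31 -0.02] open 0.71 q [0.11 0.54 1.53 0.   1.07 1.72]
```

Request:
{"fn": "drive_tool", "kwargs": {
  "commands": [
    [[0,0,0.01,0,0,0,160],[0,0,0,0,0,0,160]]
  ]
}}

```text
time_s: 12.3
eef_pos: [0.6179, 0.1864, 0.2209]
eef_rot: [-0.0, 1.0, -0.022, 0.0]
wrist_force: [-3.3, 0.9, 5.4]
opening: 0.707
```

Contact at z=0.221 matches the expected seating height (0.2208). I'll release gently.

Request:
{"fn": "drive_tool", "kwargs": {
  "commands": [
    [[0,0,0,0,0,0,110],[0,0,0,0,0,0,80],[0,0,0,0,0,0,70],[0,0,0,0,0,0,60],[0,0,0,0,0,0,45],[0,0,0,0,0,0,25],[0,0,0,0,0,0,0],[0,0,0,0,0,0,0],[0,0,0,0,0,0,0],[0,0,0,0,0,0,0]]
  ]
}}

```text
time_s: 13.3
eef_pos: [0.6179, 0.1862, 0.2202]
eef_rot: [0.0, 1.0, -0.022, 0.0]
wrist_force: [0.3, -0.0, -0.4]
opening: 0.999
```

Request:
{"fn": "drive_tool", "kwargs": {
  "commands": [
    [[0,0,-0.1,0,0,0,0],[0,0,-0.2,0,0,0,0],[0,0,-0.3,0,0,0,0],[0,0,-0.3,0,0,0,0],[0,0,-0.3,0,0,0,0],[0,0,-0.3,0,0,0,0],[0,0,-0.1,0,0,0,0],[0,0,0,0,0,0,0],[0,0,0,0,0,0,0]]
  ]
}}

```text
time_s: 14.2
eef_pos: [0.6176, 0.1863, 0.2998]
eef_rot: [0.0, 1.0, -0.022, -0.0]
wrist_force: [-0.9, -0.3, -1.0]
opening: 0.996
```

```bash
python3 - <<'E'
from h import *
st()
c=shot('scene','s7'); a=c['pixels']; w=cloud(c)
def knob(c,box,z):
    u0,v0,u1,v1=box; p=c['pixels'].astype(int)[v0:v1,u0:u1]; v,u=np.nonzero((p[...,0]-p[...,2])>20); print('knob px',u.mean()+u0,v.mean()+v0,len(u)); return ray(c,u.mean()+u0,v.mean()+v0,z)
print('knob before',knob(load('scene0'),(320,150,360,190),.052)); print('knob now',knob(c,(375,215,440,262),.100))
s=w.reshape(-1,3); s=s[np.hypot(s[:,0]-.618,s[:,1]-.19)<.045]
for z0,z1 in((.062,.074),(.078,.09)):
    q=s[(s[:,2]>z0)&(s[:,2]<z1)]; cc,r=cv2.minEnclosingCircle(q[:,:2].astype(np.float32)); A=np.c_[q[:,:2],np.ones(len(q))]; co=np.linalg.lstsq(A,q[:,2],rcond=None)[0]; print(z0,len(q),np.round(cc,4),round(r,4),'zmed',np.median(q[:,2]).round(4),'slope',co[:2].round(3))
b=load('scene0'); s=cloud(b).reshape(-1,3); s=s[np.hypot(s[:,0]-.449,s[:,1]+.026)<.045]; q=s[(s[:,2]>.030)&(s[:,2]<.042)]; print('before cover',np.round(cv2.minEnclosingCircle(q[:,:2].astype(np.float32))[0],4),np.median(q[:,2]).round(4))
cv2.imwrite('pics/v7.png',cv2.resize(a[190:300,360:460],None,fx=5,fy=5,interpolation=cv2.INTER_CUBIC)[...,::-1])
E
```

```text
t 14.2 p [0.6176 0.1863 0.2998] yaw -2.55 zax [-7.e-04 -1.e-04 -1.e+00] F [-0.9 -0.3 -1. ] T [-0.   -0.05 -0.02] open 0.996 q [0.11 0.44 1.5  0.   1.2  1.72]
knob px 337.97826086956525 166.8695652173913 46
knob before [ 0.44622868 -0.02702116  0.052     ]
knob px 412.9268292682927 243.59756097560975 82
knob now [0.61672936 0.18942878 0.1       ]
0.062 158 [0.6183 0.1898] 0.0334 zmed 0.0703 slope [-0.035 -0.004]
0.078 435 [0.6175 0.1891] 0.0288 zmed 0.0845 slope [-0.005  0.005]
before cover [ 0.449  -0.0271] 0.0364
```

View pics/v7.png

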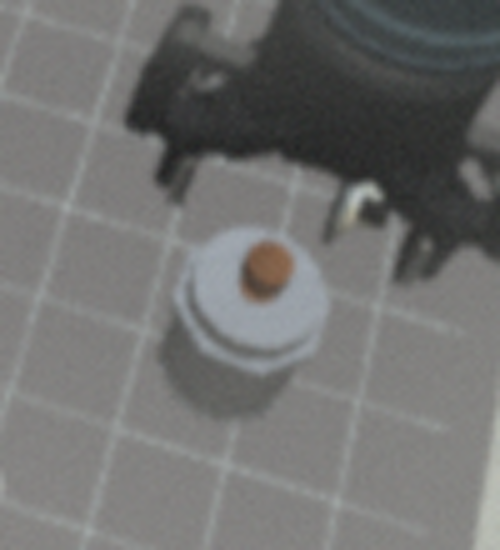

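The lid is seated: rim top measured at 0.0703 (expected 0.070), cover top at 0.0845, level. In crop v7 the knob is at (267,265). Next I'll grip the knob.

Request:
{"fn": "drive_tool", "kwargs": {
  "commands": [
    [[0,0.01,0.1,0,0,0,0],[0,0,0.2,0,0,0,0],[0,0,0.2,0,0,0,30],[0,0,0.15,0,0,0,60],[0,0,0.1,0,0,0,90],[0,0,0,0,0,0,120],[0,0,0,0,0,0,140],[0,0,0,0,0,0,150],[0,0,0,0,0,0,150],[0,0,0,0,0,0,150]]
  ]
}}

```text
time_s: 15.25
eef_pos: [0.618, 0.1858, 0.2632]
eef_rot: [-0.0, 1.0, -0.022, 0.0]
wrist_force: [0.6, -0.1, -0.3]
opening: 0.412
```

```bash
python3 - <<'E'
from h import *
st()
c=shot('scene','s8'); a=c['pixels']
cv2.imwrite('pics/v8.png',cv2.resize(a[210:300,370:450],None,fx=6,fy=6,interpolation=cv2.INTER_CUBIC)[...,::-1])
E
```

```text
t 15.25 p [0.618  0.1858 0.2632] yaw -2.54 zax [ 8.e-04  1.e-04 -1.e+00] F [ 0.6 -0.1 -0.3] T [ 0.01 -0.02  0.  ] open 0.412 q [ 0.11  0.48  1.52 -0.    1.14  1.72]
```

View pics/v8.png

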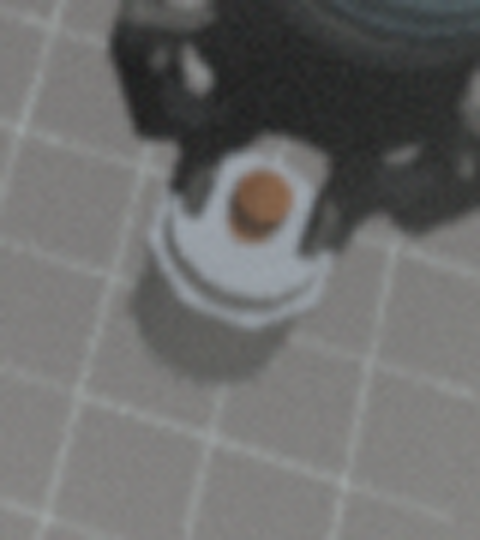

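The pads flank the knob evenly: inner edges at (212,190) and (308,225), knob at (260,200). I'll close.

Request:
{"fn": "drive_tool", "kwargs": {
  "commands": [
    [[0,0,0,0,0,0,165],[0,0,0,0,0,0,175],[0,0,0,0,0,0,183],[0,0,0,0,0,0,190],[0,0,0,0,0,0,197],[0,0,0,0,0,0,205],[0,0,0,0,0,0,220],[0,0,0,0,0,0,255],[0,0,0,0,0,0,255]]
  ]
}}

```text
time_s: 16.2
eef_pos: [0.6179, 0.1858, 0.2629]
eef_rot: [-0.0, 1.0, -0.022, 0.0]
wrist_force: [-0.4, 0.4, 2.8]
opening: 0.204
```

```bash
python3 - <<'E'
from h import *
st()
E
```

```text
t 16.2 p [0.6179 0.1858 0.2629] yaw -2.54 zax [ 3.e-04  1.e-04 -1.e+00] F [-0.4  0.4  2.8] T [0.1  0.12 0.01] open 0.204 q [0.11 0.48 1.52 0.   1.14 1.72]
```

Request:
{"fn": "drive_tool", "kwargs": {
  "commands": [
    [[0,0,-0.04,0,0,0,255],[0,0,-0.06,0,0,0,255],[0,0,-0.1,0,0,0,255],[0,0,-0.15,0,0,0,255],[0,0,-0.15,0,0,0,255],[0,0,-0.2,0,0,0,255],[0,0,-0.2,0,0,0,255],[0,0,-0.2,0,0,0,255],[0,0,-0.2,0,0,0,255],[0,0,-0.2,0,0,0,255]]
  ]
}}

```text
time_s: 17.2
eef_pos: [0.6178, 0.1858, 0.3387]
eef_rot: [-0.0, 1.0, -0.022, 0.0]
wrist_force: [0.7, 0.2, 0.3]
opening: 0.201
```

Request:
{"fn": "drive_tool", "kwargs": {
  "commands": [
    [[0,0,-0.2,0,0,0,255],[0,0,-0.15,0,0,0,255],[0,0,-0.1,0,0,0,255],[0,0,-0.05,0,0,0,255],[0,0,0,0,0,0,255],[0,0,0,0,0,0,255],[0,0,0,0,0,0,255]]
  ]
}}

```text
time_s: 17.9
eef_pos: [0.6177, 0.1857, 0.3621]
eef_rot: [0.0, 1.0, -0.022, -0.001]
wrist_force: [-0.1, 1.0, -0.6]
opening: 0.2
```

```bash
python3 - <<'E'
from h import *
st()
c=shot('scene','s9'); a=c['pixels']; w=cloud(c)
s=w.reshape(-1,3); s=s[np.hypot(s[:,0]-.618,s[:,1]-.19)<.045]
q=s[(s[:,2]>.062)&(s[:,2]<.080)]; print('dish pts',len(q),np.percentile(q[:,2],[10,50,90]).round(4),np.round(cv2.minEnclosingCircle(q[:,:2].astype(np.float32)),4) if 0 else np.round(cv2.minEnclosingCircle(q[:,:2].astype(np.float32))[0],4))
cv2.imwrite('pics/v9.png',cv2.resize(a[170:300,350:480],None,fx=4.5,fy=4.5,interpolation=cv2.INTER_CUBIC)[...,::-1])
E
```

```text
t 17.9 p [0.6177 0.1857 0.3621] yaw -2.55 zax [-1.1e-03 -1.0e-04 -1.0e+00] F [-0.1  1.  -0.6] T [ 0.03  0.   -0.01] open 0.2 q [ 0.11  0.37  1.46 -0.    1.31  1.72]
dish pts 672 [0.0692 0.0714 0.0744] [0.6182 0.1896]
```

View pics/v9.png

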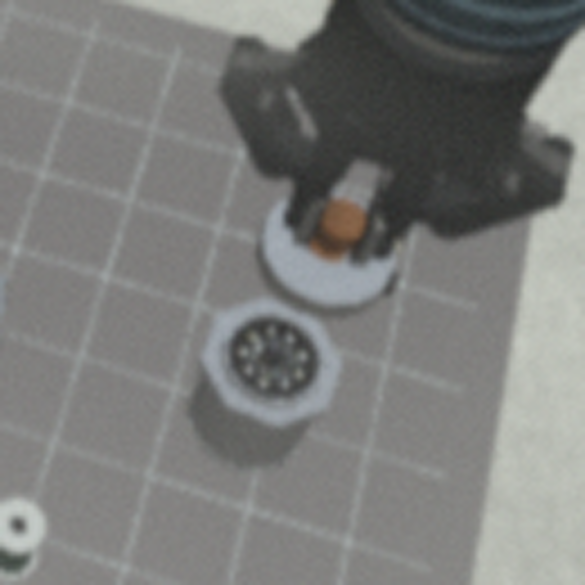

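The cover is in the jaws at crop (330,250), lifted 99 mm. The dish is seated with its pins showing at (272,358), and its centre hasn't moved. I'll hand in.

```bash
python3 -c "
from h import *
st(); print(ctrl.hand_in())"
```

```text
t 17.95 p [0.6177 0.1857 0.3621] yaw -2.55 zax [-1.e-03 -1.e-04 -1.e+00] F [-0.5 -0.1 -0.1] T [-0.05  0.02  0.03] open 0.205 q [0.11 0.37 1.46 0.   1.31 1.72]
the job is handed in; nothing more can be done
None
```

The double lid is seated in the middle tin, and I handed the job in at 17.95 s with the cover held 99 mm up by its knob. I gripped the lid by two opposite rim flats, carried it level, lowered it until contact, let go of the rim, then took the knob and lifted.

- **Seating:** contact came at tool height 0.221 m against 0.2208 m expected. After release the rim top measured 0.0703 m against 0.070 m expected, and the cover's top was level.
- **Dish undisturbed:** after the cover was lifted, the dish's measured centre had moved only about 0.2 mm, and its pins were in view.
- **Forces:** readings at the end of each move reached at most about 11 N, during the first grip.
- **What disagreed:** the two cameras differed by about 5 mm in y. I corrected this by comparing the lid with the tin in the same image and with the jaws' own position.
- **What I did not check:** I did not measure the other objects again at the end. No move touched them on purpose, and those in the later pictures looked unmoved.

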